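# Unbolt and tip out the counter bin

## Task

Open the tilt-out bin: lift the bolt's bow handle so that its foot clears the bump, slide the bolt all the way back out of the bin's catch, and let the handle drop flat again behind the bump. Only then tip the bin out towards its front as far as it goes and leave it standing open. Do not displace the other things on the counter or the tin on the bin frame.

Things in the scene. Friction and masses are not known exactly. Their poses are not given: they have to be found in the camera images.
- bin_frame: White plastic frame of the tilt-out bin, fixed, 230 mm deep (x), 290 wide (y), 140 tall. Origin: on the counter (z = 0) under the middle of the bin's front panel. x points from the panel into the frame (the bin tips to -x), y to the left as the front is faced, z up. Its flat top (deck, z = 140 mm) begins at x = 60 mm. A steel bolt lies on the deck along y, on the line x = 95 mm.
- mouth (a point): Fixed point 60 mm below deck height, in the middle of the bin's open mouth between panel and deck edge (frame x = 30, y = 0, z = 80 mm). The mouth is 59 mm wide in x and about 250 mm in y; from above a hand can reach about 120 mm down into it behind the panel.
- bolt (a joint): Travel of the steel bolt in m along the frame's -y: 0 = closed (nose before the bin's catch lug, bin locked), 0.05 = fully back (stop). Friction about 1 N. A flat bar 110 x 16 x 8 mm, at frame y = 10 to 120 mm when closed; its nose clears the lug after 25 mm of travel.
- bolt_handle (a joint): Lift angle in rad of the bolt's handle arm, 0 = flat, at most 0.6; it falls back by its own weight (about 120 g). A square foot under the arm stands against a fixed 9 mm bump: the bolt travels under 4 mm unless the arm is lifted by more than 0.12 rad (0.2 to 0.4 is comfortable). After 25 mm of travel the foot is past the bump and drops behind it when the handle is let down.
- handle_hinge (a point): Hinge of the handle arm at the bolt's rear end, moving with the bolt: axis along the frame's x, 10 mm above the deck, frame y = 5 mm when closed. The arm is a flat strip 95 mm long, 20 wide, reaching to the frame's -y (top face 6 mm above the hinge); its foot is 80 mm from the hinge.
- handle_bar (a point): Middle of the top bar of the bow handle on the arm (moves with it). The bow is steel rod of 10 mm diameter: a bar along the frame's y, 62 mm above the deck when flat and 50 mm from the arm's hinge, on two upright legs 76 mm apart (66 mm clear). The window under the bar, open to the frame's front and rear, is 41 mm high. It can be hooked from below or pinched.
- bump (a point): Middle of the top of the fixed steel bump on the deck: 10 mm long in y, 24 wide in x, 9 high (frame x = 95, y = -88, z = 149 mm).
- bin (a joint): Tip angle of the bin in rad: 0 = shut, 0.6 = fully out (stop). Hinge along the frame's y at the foot of the front panel (frame x = 0, z = 12 mm). Bolted, it only rattles by about 0.03. It is stiff and stays where it is left: tipping it takes about 0.6 N m, 4 to 7 N on the upper part of the panel.
- panel_top (a point): Middle of the top edge of the bin's grey plastic front panel (moves with the bin): 290 mm wide (y), 5 thick, 138 tall; shut, the edge is 150 mm above the counter. Fingers reaching down behind it can draw it out, or pinch its edge.
- catch_lug (a point): Top of the bin's catch lug, an upright steel plate 20 mm wide (y), 8 thick, 24 tall, behind the bolt's nose (frame x = 111, y = 105, z = 166 mm when shut). A steel tongue joins it to the panel over the deck, so it moves forward and rises about 35 mm as the bin tips.
- plate: Loose blue melamine plate, diameter 220 mm, 22 mm tall, origin under its centre. Bystander.
- belan: Loose wooden rolling pin, 300 mm long along its x, 44 mm thick, origin under its middle. Bystander.
- chimta: Loose steel tongs, about 260 mm long along their x, 16 mm tall, origin on the counter near the middle. Bystander.
- brush_holder: Loose empty silicone brush holder, upright cup of 72 mm diameter, 130 mm tall, origin under its centre; stands left of the bin frame. Bystander.
- katori: Loose steel bowl, 90 mm diameter, 40 mm tall, origin under its centre; stands right of the bin frame. Bystander.
- masala_tin: Loose closed steel tin, 52 mm diameter, 65 mm tall, origin under its centre; stands on the rear of the frame's deck. Bystander.

How it is judged (in metres and radians):
On the way, in this order (a step that is already met when the one before it is completed fails the run):
1. the handle is lifted so that its foot is over the bump while the bin is shut (value of joint bolt_handle above 0.1 rad and value of joint bolt above 0.008 m and value of joint bin below 0.08 rad), for 0.05 s.
2. the bolt is fully back and its handle lies flat again, the bin still shut (value of joint bolt above 0.042 m and value of joint bolt_handle below 0.05 rad and value of joint bin below 0.08 rad), for 0.2 s.
At the end, for the whole second after the job is handed in: The bin stands tipped out at rest (more than 0.52 of its 0.6 rad), the bolt is fully back (more than 42 of 50 mm) with its handle lying flat (under 0.05 rad) (value of joint bin above 0.52 rad and value of joint bolt above 0.042 m and value of joint bolt_handle below 0.05 rad and velocity of joint bin between -0.05 and 0.05 rad/s); the robot touches nothing.
It fails at once if a bystander (plate, rolling pin, tongs, brush holder, bowl or tin) is displaced by more than 30 mm (distance of any of plate, belan, chimta, brush_holder, katori, masala_tin from where it was at the start of the episode above 0.03 m).
It fails at once if the brush holder, bowl or tin is knocked over (angle between any of brush_holder, masala_tin, katori's own z axis and vertical above 0.5 rad).
It also fails if it takes over 51 s, if anything falls off the work surface, if the arm or the gripper's body presses on something with over 40 N, if the wrist force passes 120 N, or if a joint passes its speed limit or range.

## Robot

A 7-joint arm with a two-finger parallel gripper is mounted at the origin on the work surface. World frame = base frame: x ahead of the robot, y to its left, z up, the work surface at z = 0. Lengths are in mm, angles in degrees, forces in N, time in s.
With the tool pointing down it reaches from about 400 to 850 mm from the base axis. Payload 4.5 kg.
Tool frame: the origin (TCP) lies midway between the tips of the shut fingers; the grasp point (between the pads) lies 19 mm behind it (ctrl.grasp_offset is the z of the grasp point in the tool frame, in mm); z points along the fingers, y is the line along which they close (so a half turn about z gives the same grasp; the last joint's range is limited). The gripper opens to 88 mm and grips with 3 to 60 N. Pads are 18 mm wide; open, the fingers measure 123 mm over their backs; the gripper's body (75 mm by 187 mm) begins 45 mm behind the grasp point.
Start: joints at [-67.964, 39.483, -11.15, 89.685, 9.013, 51.709, -12.324], TCP at [214.762, 586.967, 238.743] pointing down, gripper open.
Joint ranges: [-172.22, 172.22], [-26.19, 119.32], [-84.43, 86.54], [7.71, 146.69], [-57.33, 237.33], [2.42, 119.75], [-152.13, 152.13]. Speed limits (degrees/s): [147.25, 147.25, 180, 180, 180, 180, 180].

## Interface

Orientations are given as a 3x3 rotation matrix whose columns are the frame's x, y, z axes.
In Python, from workcell import ctrl gives the robot as it stands.
- The arm moves only by the shell command python3 -m handwheel 'ROWS' [FORCE]. ROWS is JSON, a list of rows, each an object of numbers: "rx", "ry", "rz": the turn, a rotation vector about the tool's x, y, z in units of 8 degrees (1.0 is 8 degrees); "x", "y", "z": the shift along the tool's x, y, z in units of 40 mm (1.0 is 40 mm); "jaw": the opening, from 0 (shut) to 1 (fully open). A call has 1 to 20 rows; each row is the pose to reach, as a shift and turn from the pose commanded when the call began, along the tool's axes at that moment; what a row does not reach only later rows make up. A row lasts 1/8 s, in which the tool goes at most 62.5 mm and 10.7 degrees, less where a joint would pass 70% of its speed; a pose out of reach is approached as far as the arm can. A call with a gripper value outside its range is refused whole. The fingers move at their own pace and stop on an object; FORCE is the grip in N (left out, the last holds). Time passes only in rows, so rows that repeat a pose let the fingers close. It gives the time, the measured TCP pose, the force, the opening and the grip force at its end, in the units of the state.
- ctrl.get_obs(): the state, without advancing time (a new reading comes with each control period).
- ctrl.get_image(name): name is "scene" or "top" or "wrist"; returns a dict with "img" (400x640x3 uint8, red, green, blue), "z_map" (400x640 float32, mm along the optical axis (not along the pixel's ray), 0 where there is no reading), "camera_matrix" (3x3 intrinsics, pixels), "world_from_camera" (4x4, takes a point from camera to world coordinates); the wrist camera has in their place "mount" (4x4, takes a point from camera to tool coordinates, whose origin is the TCP and whose axes are the flange's). Camera axes: x right, y up, looking along -z (the intrinsics and any distortion apply to the point x, -y, -z); pixel columns grow to the right and rows downward; lengths in mm; the calibration is good to about 2 mm. A picture is of the moment at which its call begins: read the wrist's pose just before it.
- ctrl.hand_in(): hands the job in; it is judged then, once.
The state is a dict: "time": time; "q": joint angles; "dq": joint speeds; "effort": joint torques, N m; "ee_pos": TCP position; "tool_rot": TCP orientation; "force": force on the tool from outside, world axes, zero at the start; "torque": the same for the moment, N m; "grip_width": finger opening in mm; "grip_force": force on a finger pad.
Only numpy, scipy, OpenCV 4.12 (cv2) and the standard library are available. Lean on these libraries where they do the work, as an engineer would, in place of code of your own. Each camera call takes 0.05 s, during which the arm holds its last target. There are 200 camera calls.

## Working session

There is one attempt and no reset: what is moved stays moved. The work goes in short steps, Python scripts to look and compute and a shell command to move; the robot and the scene stay as the last step left them, time stands still between calls to the robot, and variables do not carry over. Pictures are saved under pics/ and viewed, at most 10 in all, crops included, and the job is handed in when it is done.

```bash
ls; mkdir -p pics; cat > h.py <<'E'
import numpy as np, cv2
from workcell import ctrl
def snap(name):
    o=ctrl.get_obs(); d=ctrl.get_image(name)
    if 'mount' in d:
        T=np.eye(4); T[:3,:3]=np.array(o['tool_rot']); T[:3,3]=o['ee_pos']
        d['world_from_camera']=T@np.array(d['mount'])
    d['P']=cloud(d); return d
def cloud(d):
    K=np.array(d['camera_matrix']); z=d['z_map']; v,u=np.mgrid[:z.shape[0],:z.shape[1]]
    c=np.stack([(u-K[0,2])/K[0,0]*z,-(v-K[1,2])/K[1,1]*z,-z,np.ones_like(z)],-1)
    P=(c@np.array(d['world_from_camera']).T)[...,:3]; P[z==0]=np.nan
    return P
E
python3 - <<'E'
from h import *
for n in ['scene','top']:
    d=snap(n); cv2.imwrite(f'pics/{n}0.png',d['img'][...,::-1]); np.save(n+'P.npy',d['P']); print({k:(np.array(v).round(3).tolist() if np.size(v)<20 else np.shape(v)) for k,v in d.items()})
o=ctrl.get_obs(); print({k:np.round(v,3).tolist() for k,v in o.items()})
E
```

```text
pics
{'img': (400, 640, 3), 'z_map': (400, 640), 'camera_matrix': [[502.734, 0.0, 317.628], [0.0, 502.734, 201.483], [0.0, 0.0, 1.0]], 'world_from_camera': [[0.022, -0.741, 0.671, 1709.709], [1.0, 0.026, -0.004, 0.785], [-0.015, 0.671, 0.741, 1455.6], [0.0, 0.0, 0.0, 1.0]], 'P': (400, 640, 3)}
{'img': (400, 640, 3), 'z_map': (400, 640), 'camera_matrix': [[397.017, 0.0, 321.672], [0.0, 397.017, 199.595], [0.0, 0.0, 1.0]], 'world_from_camera': [[-0.022, 0.996, -0.083, 446.395], [-1.0, -0.021, 0.004, -7.886], [0.002, 0.083, 0.997, 1387.59], [0.0, 0.0, 0.0, 1.0]], 'P': (400, 640, 3)}
{'time': 0.1, 'q': [-67.964, 39.528, -11.147, 89.739, 9.012, 51.708, -12.323], 'dq': [-0.004, -0.172, -0.021, -0.036, 0.035, -0.095, -0.075], 'effort': [-0.003, -52.851, -1.272, -15.384, -0.053, 0.002, 0.0], 'ee_pos': [214.605, 586.398, 237.995], 'tool_rot': [[-0.939, 0.344, -0.0], [0.344, 0.939, -0.002], [-0.0, -0.002, -1.0]], 'force': [-1.002, -0.645, -0.015], 'torque': [0.007, -0.007, 0.017], 'grip_force': 0.0, 'grip_width': 88.336}
```

View pics/scene0.png

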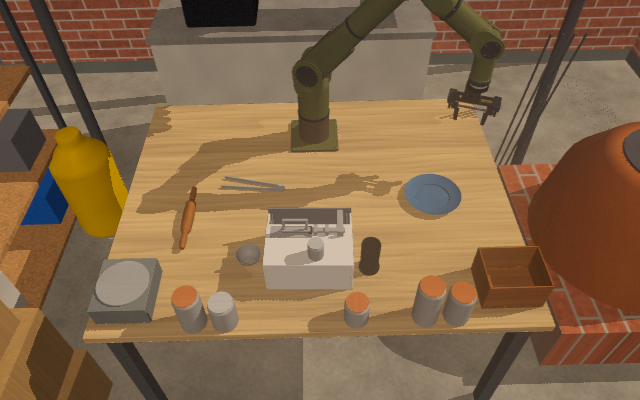

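View pics/top0.png

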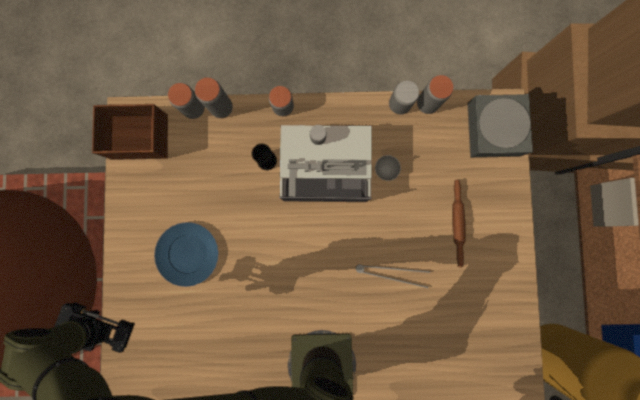

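The frame is upright in the top view (pixels 280–372, 125–200). Its grey panel is at the bottom, towards the robot, with the lug on the left and the bow handle at about (345,165). Next: fit the deck and panel.

```bash
python3 - <<'E'
from h import *
P=np.load('topP.npy')
sub=P[115:210,270:385].reshape(-1,3)
dk=sub[(abs(sub[:,2]-140)<5)].astype(np.float32)
print(len(dk),np.median(dk[:,2]))
r=cv2.minAreaRect(dk[:,:2]); print('deck z',r, cv2.boxPoints(r).round(1).tolist())
a=sub[sub[:,2]>132].astype(np.float32); r=cv2.minAreaRect(a[:,:2]); print('all',r, cv2.boxPoints(r).round(1).tolist())
# higher things
m=(P[...,2]>175)&(P[...,2]<220); m[:115]=0;m[210:]=0;m[:,:270]=0;m[:,385:]=0
n,l,st,ce=cv2.connectedComponentsWithStats(m.astype(np.uint8))
for i in range(1,n):
    q=P[l==i]; print(st[i].tolist(),q.mean(0).round(1),q.min(0).round(1),q.max(0).round(1))
m=(P[...,2]>146)&(P[...,2]<175); m[:115]=0;m[210:]=0;m[:,:270]=0;m[:,385:]=0
n,l,st,ce=cv2.connectedComponentsWithStats(m.astype(np.uint8))
for i in range(1,n):
    q=P[l==i]; print(st[i].tolist(),q.mean(0).round(1),q.min(0).round(1),q.max(0).round(1))
# bystanders
for nm,(u,v) in dict(plate=(187,254),cup=(264,156),bowl=(388,168)).items(): print(nm,P[v-1:v+2,u-1:u+2].reshape(-1,3).mean(0).round())
E
```

```text
3852 139.58945Traceback (most recent call last):
  File "<stdin>", line 6, in <module>
cv2.error: OpenCV(4.12.0) /io/opencv/modules/imgproc/src/convhull.cpp:143: error: (-215:Assertion failed) total >= 0 && (depth == CV_32F || depth == CV_32S) in function 'convexHull'
```

```bash
python3 - <<'E'
from h import *
P=np.load('topP.npy')
R=lambda a: cv2.minAreaRect(np.ascontiguousarray(a[:,:2],dtype=np.float32))
sub=P[115:210,270:385].reshape(-1,3)
for nm,a in dict(deck=sub[abs(sub[:,2]-140)<5],all=sub[sub[:,2]>132]).items():
    r=R(a); print(nm,np.round(r[0],1),np.round(r[1],1),round(r[2],2), cv2.boxPoints(r).round(1).tolist())
for lo,hi in ((175,220),(146,175)):
  m=(P[...,2]>lo)&(P[...,2]<hi); m[:115]=0;m[210:]=0;m[:,:270]=0;m[:,385:]=0
  n,l,st,ce=cv2.connectedComponentsWithStats(m.astype(np.uint8))
  for i in range(1,n):
    q=P[l==i]; print(lo,st[i].tolist(),q.mean(0).round(1),q.min(0).round(1),q.max(0).round(1))
for nm,(u,v) in dict(plate=(187,254),cup=(264,156),bowl=(388,168)).items(): print(nm,P[v-1:v+2,u-1:u+2].reshape(-1,3).mean(0).round())
E
```

```text
deck [672.7 -25.3] [288.2 236.6] 88.18 [[549.9000244140625, -165.60000610351562], [786.4000244140625, -173.10000610351562], [795.5, 115.0], [559.0999755859375, 122.5]]
all [672.9 -25.3] [288.2 237. ] 88.18 [[549.9000244140625, -165.60000610351562], [786.7999877929688, -173.10000610351562], [795.9000244140625, 114.9000015258789], [559.0999755859375, 122.5]]
175 [310, 125, 16, 18, 238] [747.8  -4.  201.7] [725.4 -27.  175.3] [773.4  19.3 212.1]
175 [326, 162, 29, 5, 108] [653.5 -71.1 203.1] [ 647.9 -112.   176. ] [659.  -27.7 211.5]
146 [300, 135, 1, 1, 1] [757.7  51.9 146.6] [757.7  51.9 146.6] [757.7  51.9 146.6]
146 [310, 138, 16, 7, 32] [731.2  -4.3 160.3] [725.7 -27.3 147.6] [743.6  20.3 174.6]
146 [351, 141, 1, 1, 1] [ 734.7 -109.7  147.4] [ 734.7 -109.7  147.4] [ 734.7 -109.7  147.4]
146 [331, 145, 1, 1, 1] [723.1 -45.9 147.4] [723.1 -45.9 147.4] [723.1 -45.9 147.4]
146 [337, 146, 1, 1, 1] [719.1 -64.7 149.4] [719.1 -64.7 149.4] [719.1 -64.7 149.4]
146 [349, 146, 1, 1, 1] [ 718.9 -102.9  146.7] [ 718.9 -102.9  146.7] [ 718.9 -102.9  146.7]
146 [297, 152, 1, 1, 1] [702.8  62.3 14
[... 1723 characters left out ...]
9.4  73.7 146.4] [576.   80.1 149.5]
146 [289, 194, 1, 2, 2] [568.4  89.7 146.1] [566.9  89.7 146.1] [570.   89.7 146.1]
146 [284, 195, 25, 3, 26] [560.2  68.3 149. ] [559.   30.2 146.3] [566.6 105.2 154. ]
146 [279, 196, 2, 2, 3] [561.9 118.7 150.1] [560.5 117.4 148.5] [564.1 120.9 153. ]
146 [282, 197, 1, 1, 1] [560.3 111.1 153.6] [560.3 111.1 153.6] [560.3 111.1 153.6]
146 [310, 197, 8, 2, 9] [558.3  11.7 149.1] [555.5   1.9 146.1] [558.9  23.8 151.2]
146 [319, 197, 4, 2, 7] [556.8  -8.3 149.3] [555.2 -13.7 146.1] [558.1  -4.3 152.8]
146 [324, 197, 47, 2, 82] [554.8 -92.1 149.6] [ 551.4 -164.2  146.1] [557.9 -19.9 156.6]
plate [384. 456.   5.]
cup [720. 186.  10.]
bowl [ 669. -249.    2.]
```

```bash
python3 -m handwheel '[{"z":-1.5,"jaw":0.6},{"x":-3,"y":-2.2,"z":-1.5,"rz":2,"jaw":0.6},{"x":-4.2,"y":-3.1,"z":-1.5,"rz":2.6,"jaw":0.6},{"x":-5.4,"y":-4,"z":-1.5,"rz":3.3,"jaw":0.6},{"x":-6.6,"y":-4.9,"z":-1.5,"rz":4,"jaw":0.6},{"x":-7.8,"y":-5.8,"z":-1.5,"rz":4.6,"jaw":0.6},{"x":-9,"y":-6.6,"z":-1.5,"rz":5.3,"jaw":0.6},{"x":-10.2,"y":-7.5,"z":-1.5,"rz":6,"jaw":0.6},{"x":-11.4,"y":-8.4,"z":-1.5,"rz":6.7,"jaw":0.6},{"x":-12.6,"y":-9.2,"z":-1.5,"rz":7.3,"jaw":0.6},{"x":-13.8,"y":-10.1,"z":-1.5,"rz":8,"jaw":0.6},{"x":-15,"y":-11,"z":-1.5,"rz":8.6,"jaw":0.6},{"x":-15.95,"y":-11.65,"z":-1.5,"rz":8.97,"jaw":0.6},{"x":-15.95,"y":-11.65,"z":-1.5,"rz":8.97,"jaw":0.6},{"x":-15.95,"y":-11.65,"z":-1.5,"rz":8.97,"jaw":0.6},{"x":-15.95,"y":-11.65,"z":-1.5,"rz":8.97,"jaw":0.6}]' 20
python3 - <<'E'
from h import *
d=snap('wrist'); cv2.imwrite('pics/w1.png',d['img'][...,::-1]); P=d['P']; np.save('wP.npy',P)
R=lambda a: cv2.minAreaRect(np.ascontiguousarray(a[:,:2],dtype=np.float32))
print(np.array(ctrl.get_obs()['tool_rot']).round(3).tolist(), np.round(ctrl.get_obs()['force'],2))
m=(P[...,2]>192)&(P[...,2]<215)
n,l,st,ce=cv2.connectedComponentsWithStats(m.astype(np.uint8))
for i in range(1,n):
    if st[i][4]<80: continue
    q=P[l==i]; r=R(q); print(st[i].tolist(),q.mean(0).round(1),q.max(0).round(1),np.round(r[0],1),np.round(r[1],1),round(r[2],2))
E
```

```text
[[-0.939, 0.344, -0.0], [0.344, 0.939, -0.001], [-0.0, -0.001, -1.0]] [-0.12  0.06 -0.08]schema error: expected keys rx, ry, rz, x, y, z, jaw
```

View pics/w1.png

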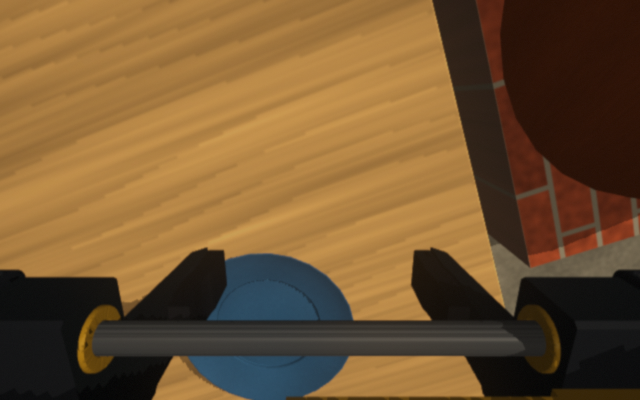

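The move was refused because every row needs all its keys, so the view still shows the start pose with the plate below. I'll resend it.

```bash
python3 -m handwheel '[{"x":0,"y":0,"z":-1.5,"rx":0,"ry":0,"rz":0,"jaw":0.6},{"x":-4,"y":-2.9,"z":-1.5,"rx":0,"ry":0,"rz":2.3,"jaw":0.6},{"x":-4,"y":-2.9,"z":-1.5,"rx":0,"ry":0,"rz":2.3,"jaw":0.6},{"x":-4,"y":-2.9,"z":-1.5,"rx":0,"ry":0,"rz":2.3,"jaw":0.6},{"x":-8,"y":-5.8,"z":-1.5,"rx":0,"ry":0,"rz":4.5,"jaw":0.6},{"x":-8,"y":-5.8,"z":-1.5,"rx":0,"ry":0,"rz":4.5,"jaw":0.6},{"x":-8,"y":-5.8,"z":-1.5,"rx":0,"ry":0,"rz":4.5,"jaw":0.6},{"x":-12,"y":-8.8,"z":-1.5,"rx":0,"ry":0,"rz":6.7,"jaw":0.6},{"x":-12,"y":-8.8,"z":-1.5,"rx":0,"ry":0,"rz":6.7,"jaw":0.6},{"x":-12,"y":-8.8,"z":-1.5,"rx":0,"ry":0,"rz":6.7,"jaw":0.6},{"x":-15.95,"y":-11.65,"z":-1.5,"rx":0,"ry":0,"rz":8.97,"jaw":0.6},{"x":-15.95,"y":-11.65,"z":-1.5,"rx":0,"ry":0,"rz":8.97,"jaw":0.6},{"x":-15.95,"y":-11.65,"z":-1.5,"rx":0,"ry":0,"rz":8.97,"jaw":0.6},{"x":-15.95,"y":-11.65,"z":-1.5,"rx":0,"ry":0,"rz":8.97,"jaw":0.6},{"x":-15.95,"y":-11.65,"z":-1.5,"rx":0,"ry":0,"rz":8.97,"jaw":0.6},{"x":-15.95,"y":-11.65,"z":-1.5,"rx":0,"ry":0,"rz":8.97,"jaw":0.6}]' 20
cat > w.py <<'E'
from h import *
import sys
d=snap('wrist'); cv2.imwrite(sys.argv[1],d['img'][...,::-1]); P=d['P']; np.save('wP.npy',P)
R=lambda a: cv2.minAreaRect(np.ascontiguousarray(a[:,:2],dtype=np.float32))
o=ctrl.get_obs(); print(o['time'],np.round(o['ee_pos'],1),np.array(o['tool_rot']).round(3).tolist(), np.round(o['force'],2))
for lo,hi in ((192,218),(160,170),(146,152)):
  m=(P[...,2]>lo)&(P[...,2]<hi)
  n,l,st,ce=cv2.connectedComponentsWithStats(m.astype(np.uint8))
  for i in range(1,n):
    if st[i][4]<150: continue
    q=P[l==i]; r=R(q); print(lo,st[i].tolist(),q.mean(0).round(1),q.max(0).round(1),np.round(r[0],1),np.round(r[1],1),round(r[2],2))
E
python3 w.py pics/w2.png
```

```text
time: 2.15
ee_pos: [653.2, -68.5, 298.2]
tool_rot: [[0.031, 1.0, -0.001], [1.0, -0.031, 0.002], [0.002, -0.001, -1.0]]
force: [-0.4, 1.0, -0.6]
grip_width: 52.7
grip_force: 0.0
2.2 [653.2 -67.9 298.4] [[0.03, 1.0, -0.001], [1.0, -0.03, 0.002], [0.002, -0.001, -1.0]] [-0.24  0.82  1.04]
192 [418, 73, 79, 75, 4608] [749.1  -4.4 203.5] [775.4  20.1 207.2] [750.2  -4.8] [49.2 49.2] 26.96
192 [312, 149, 14, 114, 1509] [653.8 -68.2 205.2] [659.7 -28.7 208.2] [653.9 -71.5] [85.7  9.9] 87.97
160 [298, 53, 42, 18, 518] [656.5  33.1 160.7] [672.7  39.6 162.6] [657.   33.1] [12.1 31.5] 88.09
160 [406, 78, 25, 61, 179] [729.6  -1.3 165.2] [740.6  18.5 170. ] [731.9  -3.1] [44.8 12.9] 84.07
160 [299, 105, 40, 16, 432] [656.   -4.8 160.8] [671.4   1.7 162.5] [655.8  -4.6] [11.6 31.2] 88.25
146 [187, 0, 32, 272, 1737] [557.5 -20.4 148.8] [562.8  80.9 151.7] [556.6 -33.7] [229.5   6.2] 88.11
```

View pics/w2.png

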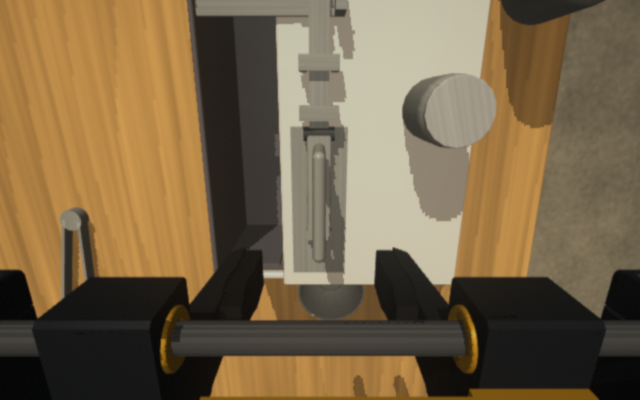

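The wrist view shows the bow bar centred between the fingers, running along image rows 145–262 at column about 319. The tin is clear at (455,108). Descend and pinch.

```bash
python3 -m handwheel '[{"x":-0.05,"y":0.02,"z":1.4,"rx":0,"ry":0,"rz":0,"jaw":0.6},{"x":-0.05,"y":0.02,"z":2.2,"rx":0,"ry":0,"rz":0,"jaw":0.6},{"x":-0.05,"y":0.02,"z":2.83,"rx":0,"ry":0,"rz":0,"jaw":0.6},{"x":-0.05,"y":0.02,"z":2.83,"rx":0,"ry":0,"rz":0,"jaw":0.6},{"x":-0.05,"y":0.02,"z":2.83,"rx":0,"ry":0,"rz":0,"jaw":0.6},{"x":-0.05,"y":0.02,"z":2.83,"rx":0,"ry":0,"rz":0,"jaw":0.0},{"x":-0.05,"y":0.02,"z":2.83,"rx":0,"ry":0,"rz":0,"jaw":0.0},{"x":-0.05,"y":0.02,"z":2.83,"rx":0,"ry":0,"rz":0,"jaw":0.0},{"x":-0.05,"y":0.02,"z":2.83,"rx":0,"ry":0,"rz":0,"jaw":0.0},{"x":-0.05,"y":0.02,"z":2.83,"rx":0,"ry":0,"rz":0,"jaw":0.0},{"x":-0.05,"y":0.02,"z":2.83,"rx":0,"ry":0,"rz":0,"jaw":0.0},{"x":-0.05,"y":0.02,"z":2.83,"rx":0,"ry":0,"rz":0,"jaw":0.0}]' 20
```

```text
time: 3.7
ee_pos: [653.2, -72.0, 185.4]
tool_rot: [[0.033, 0.999, -0.003], [0.999, -0.033, 0.0], [0.0, -0.003, -1.0]]
force: [-5.4, -0.2, 3.1]
grip_width: 8.6
grip_force: 20.1
```

```bash
python3 -m handwheel '[{"x":0.06,"y":0,"z":-0.08,"rx":0,"ry":-0.5,"rz":0,"jaw":0},{"x":0.13,"y":0,"z":-0.17,"rx":0,"ry":-1,"rz":0,"jaw":0},{"x":0.2,"y":0,"z":-0.24,"rx":0,"ry":-1.5,"rz":0,"jaw":0},{"x":0.27,"y":0,"z":-0.32,"rx":0,"ry":-2,"rz":0,"jaw":0},{"x":0.27,"y":0,"z":-0.32,"rx":0,"ry":-2,"rz":0,"jaw":0},{"x":0.27,"y":0,"z":-0.32,"rx":0,"ry":-2,"rz":0,"jaw":0}]' 20
python3 - <<'E'
from h import *
d=snap('scene'); cv2.imwrite('pics/s1.png',cv2.resize(d['img'][190:310,230:400,::-1],None,fx=4,fy=4))
E
```

```text
time: 4.45
ee_pos: [653.5, -60.8, 197.4]
tool_rot: [[0.031, 0.999, -0.012], [0.961, -0.033, -0.275], [-0.275, -0.003, -0.961]]
force: [-4.5, 1.1, -0.1]
grip_width: 9.0
grip_force: 20.0
```

View pics/s1.png

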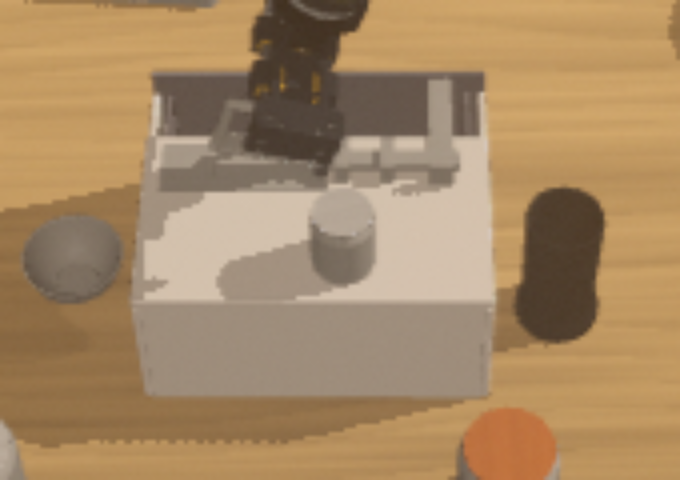

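The handle's far leg, at (230,130) in the crop, has risen with the gripper. Slide back 52 mm.

```bash
python3 -m handwheel '[{"x":-0.2,"y":0,"z":0.057,"rx":0,"ry":0,"rz":0,"jaw":0},{"x":-0.4,"y":0,"z":0.114,"rx":0,"ry":0,"rz":0,"jaw":0},{"x":-0.6,"y":0,"z":0.172,"rx":0,"ry":0,"rz":0,"jaw":0},{"x":-0.8,"y":0,"z":0.229,"rx":0,"ry":0,"rz":0,"jaw":0},{"x":-1.0,"y":0,"z":0.286,"rx":0,"ry":0,"rz":0,"jaw":0},{"x":-1.15,"y":0,"z":0.329,"rx":0,"ry":0,"rz":0,"jaw":0},{"x":-1.25,"y":0,"z":0.357,"rx":0,"ry":0,"rz":0,"jaw":0},{"x":-1.25,"y":0,"z":0.357,"rx":0,"ry":0,"rz":0,"jaw":0},{"x":-1.25,"y":0,"z":0.357,"rx":0,"ry":0,"rz":0,"jaw":0}]' 20
```

```text
time: 5.62
ee_pos: [651.9, -111.8, 196.9]
tool_rot: [[0.031, 0.999, -0.012], [0.962, -0.033, -0.273], [-0.273, -0.003, -0.962]]
force: [-5.2, 2.8, -3.5]
grip_width: 9.2
grip_force: 20.0
```

```bash
python3 -m handwheel '[{"x":-0.05,"y":0,"z":0.09,"rx":0,"ry":0.5,"rz":0,"jaw":0},{"x":-0.1,"y":0,"z":0.18,"rx":0,"ry":1,"rz":0,"jaw":0},{"x":-0.14,"y":0,"z":0.28,"rx":0,"ry":1.5,"rz":0,"jaw":0},{"x":-0.18,"y":0,"z":0.375,"rx":0,"ry":2,"rz":0,"jaw":0},{"x":-0.18,"y":0,"z":0.375,"rx":0,"ry":2,"rz":0,"jaw":0},{"x":-0.18,"y":0,"z":0.375,"rx":0,"ry":2,"rz":0,"jaw":0},{"x":-0.18,"y":0,"z":0.375,"rx":0,"ry":2,"rz":0,"jaw":0.6},{"x":-0.18,"y":0,"z":0.375,"rx":0,"ry":2,"rz":0,"jaw":0.6},{"x":-0.18,"y":0,"z":0.375,"rx":0,"ry":2,"rz":0,"jaw":0.6},{"x":-0.18,"y":0,"z":0.375,"rx":0,"ry":2,"rz":0,"jaw":0.6},{"x":-0.18,"y":0,"z":0.375,"rx":0,"ry":2,"rz":0,"jaw":0.6}]' 20
python3 - <<'E'
from h import *
print(np.round(ctrl.get_obs()['tool_rot'],3).tolist())
E
```

```text
time: 7.0
ee_pos: [653.0, -124.3, 186.0]
tool_rot: [[0.032, 0.999, 0.0], [0.999, -0.032, -0.0], [-0.0, 0.0, -1.0]]
force: [0.5, 0.1, -0.3]
grip_width: 52.6
grip_force: 0.0
[[0.032, 0.999, 0.0], [0.999, -0.032, -0.0], [-0.0, 0.0, -1.0]]
```

Now lift to z≈290 and shift to about 35 mm in front of the bolt line, at y≈-10, then look.

```bash
python3 -m handwheel '[{"x":0,"y":0,"z":-1.4,"rx":0,"ry":0,"rz":0,"jaw":0.6},{"x":0,"y":0,"z":-2.6,"rx":0,"ry":0,"rz":0,"jaw":0.6},{"x":0.6,"y":-0.5,"z":-3,"rx":0,"ry":0,"rz":0,"jaw":0},{"x":0.6,"y":-0.5,"z":-3,"rx":0,"ry":0,"rz":0,"jaw":0},{"x":0.6,"y":-0.5,"z":-3,"rx":0,"ry":0,"rz":0,"jaw":0},{"x":0.6,"y":-0.5,"z":-3,"rx":0,"ry":0,"rz":0,"jaw":0},{"x":0.6,"y":-0.5,"z":-3,"rx":0,"ry":0,"rz":0,"jaw":0}]' 20
python3 w.py pics/w3.png
```

```text
time: 7.88
ee_pos: [633.5, -100.2, 305.1]
tool_rot: [[0.033, 0.999, -0.001], [0.999, -0.033, -0.0], [-0.0, -0.001, -1.0]]
force: [-0.0, -0.2, 0.0]
grip_width: 4.9
grip_force: 0.0
7.925 [ 633.6 -100.   305.2] [[0.033, 0.999, -0.001], [0.999, -0.033, -0.0], [-0.0, -0.001, -1.0]] [ 0.7   0.49 -0.62]
192 [445, 21, 82, 80, 5032] [748.7  -5.1 203.3] [775.3  20.  207.4] [750.3  -5.2] [49.4 49.3] 29.63
192 [336, 171, 15, 81, 997] [ 652.3 -106.5  205.1] [658.  -78.7 208.3] [ 652.5 -109.2] [61.   9.9] 88.09
160 [322, 8, 43, 18, 521] [656.7  32.9 160.8] [672.9  39.1 162.7] [657.1  32.7] [11.7 31.9] 88.02
160 [431, 32, 26, 68, 250] [729.9  -7.3 164.9] [743.4  18.3 170. ] [733.7  -6.1] [16.7 48.1] 2.99
160 [322, 62, 41, 17, 496] [655.5  -4.8 160.8] [671.6   1.4 162.9] [655.8  -5. ] [11.9 31.7] 88.26
146 [213, 0, 27, 256, 1589] [556.5 -47.1 148.9] [561.9  50.1 151.5] [555.7 -58.7] [217.9   5.8] 88.09
```

View pics/w3.png

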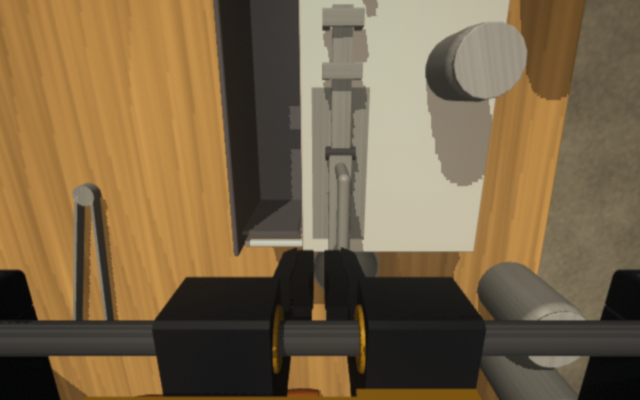

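The bar's near end moved from y -28.7 to -78.7, which is 50 mm, and its height is unchanged at 208. The bolt is fully back with the handle flat, at column 342, rows 170–250. The mouth is the dark strip at columns 240–300. Enter it with the fingers shut.

```bash
python3 -m handwheel '[{"x":1.2,"y":-0.6,"z":0,"rx":0,"ry":0,"rz":0,"jaw":0},{"x":2.26,"y":-1.16,"z":0,"rx":0,"ry":0,"rz":0,"jaw":0},{"x":2.26,"y":-1.16,"z":0,"rx":0,"ry":0,"rz":0,"jaw":0},{"x":2.26,"y":-1.16,"z":0.2,"rx":0,"ry":0,"rz":0,"jaw":0},{"x":2.26,"y":-1.16,"z":1.4,"rx":0,"ry":0,"rz":0,"jaw":0},{"x":2.26,"y":-1.16,"z":2.4,"rx":0,"ry":0,"rz":0,"jaw":0},{"x":2.26,"y":-1.16,"z":3.2,"rx":0,"ry":0,"rz":0,"jaw":0},{"x":2.26,"y":-1.16,"z":3.7,"rx":0,"ry":0,"rz":0,"jaw":0},{"x":2.26,"y":-1.16,"z":4.2,"rx":0,"ry":0,"rz":0,"jaw":0},{"x":2.26,"y":-1.16,"z":4.6,"rx":0,"ry":0,"rz":0,"jaw":0},{"x":2.26,"y":-1.16,"z":4.85,"rx":0,"ry":0,"rz":0,"jaw":0},{"x":2.26,"y":-1.16,"z":4.85,"rx":0,"ry":0,"rz":0,"jaw":0}]' 20
```

```text
time: 9.43
ee_pos: [589.9, -8.1, 111.3]
tool_rot: [[0.033, 0.999, -0.001], [0.999, -0.033, -0.0], [-0.0, -0.001, -1.0]]
force: [-0.1, -0.2, 0.1]
grip_width: 0.7
grip_force: 0.0
```

```bash
python3 -m handwheel '[{"x":0,"y":-0.2,"z":0,"rx":0,"ry":0,"rz":0,"jaw":0},{"x":0,"y":-0.35,"z":0,"rx":0,"ry":0,"rz":0,"jaw":0},{"x":0,"y":-0.5,"z":0,"rx":0,"ry":0,"rz":0,"jaw":0},{"x":0,"y":-0.65,"z":0,"rx":0,"ry":0,"rz":0,"jaw":0},{"x":0,"y":-0.8,"z":0,"rx":0,"ry":0,"rz":0,"jaw":0},{"x":0,"y":-0.95,"z":0,"rx":0,"ry":0,"rz":0,"jaw":0},{"x":0,"y":-1.1,"z":0,"rx":0,"ry":0,"rz":0,"jaw":0},{"x":0,"y":-1.25,"z":0,"rx":0,"ry":0,"rz":0,"jaw":0},{"x":0,"y":-1.4,"z":0,"rx":0,"ry":0,"rz":0,"jaw":0},{"x":0,"y":-1.55,"z":0,"rx":0,"ry":0,"rz":0,"jaw":0},{"x":0,"y":-1.7,"z":0,"rx":0,"ry":0,"rz":0,"jaw":0},{"x":0,"y":-1.7,"z":0,"rx":0,"ry":0,"rz":0,"jaw":0}]' 20
```

```text
time: 10.92
ee_pos: [521.1, -5.4, 111.9]
tool_rot: [[0.032, 0.999, -0.002], [0.999, -0.032, 0.0], [0.0, -0.002, -1.0]]
force: [2.2, 0.1, -0.0]
grip_width: 0.1
grip_force: 1.2
```

Continue gently until the stop shows in the force.

```bash
python3 -m handwheel '[{"x":0,"y":-0.1,"z":0,"rx":0,"ry":0,"rz":0,"jaw":0},{"x":0,"y":-0.2,"z":0,"rx":0,"ry":0,"rz":0,"jaw":0},{"x":0,"y":-0.3,"z":0,"rx":0,"ry":0,"rz":0,"jaw":0},{"x":0,"y":-0.3,"z":0,"rx":0,"ry":0,"rz":0,"jaw":0}]' 20
python3 - <<'E'
from h import *
P=snap('top')['P']; q=P[185:235,275:380].reshape(-1,3); q=q[(q[:,2]>95)&(q[:,0]<545)&(abs(q[:,1]+22)>60)]; 
print(len(q), q.min(0).round(1), np.percentile(q,[5,50,95],axis=0).round(1).tolist())
E
```

```text
time: 11.42
ee_pos: [509.2, -5.1, 111.8]
tool_rot: [[0.032, 0.999, -0.002], [0.999, -0.032, 0.0], [0.0, -0.002, -1.0]]
force: [3.3, 0.1, 0.9]
grip_width: -0.1
grip_force: 1.1
497 [ 445.4 -165.3   95.1] [[453.7, -154.3, 98.5], [498.8, 45.5, 123.9], [538.2, 113.5, 690.9]]
```

```bash
python3 -m handwheel '[{"x":0,"y":-0.1,"z":0,"rx":0,"ry":0,"rz":0,"jaw":0},{"x":0,"y":-0.2,"z":0,"rx":0,"ry":0,"rz":0,"jaw":0},{"x":0,"y":-0.3,"z":0,"rx":0,"ry":0,"rz":0,"jaw":0},{"x":0,"y":-0.3,"z":0,"rx":0,"ry":0,"rz":0,"jaw":0},{"x":0,"y":-0.3,"z":0,"rx":0,"ry":0,"rz":0,"jaw":0}]' 20
```

```text
time: 12.1
ee_pos: [500.9, -4.7, 112.5]
tool_rot: [[0.033, 0.999, 0.006], [0.999, -0.033, -0.0], [0.0, 0.006, -1.0]]
force: [7.4, -0.6, -0.7]
grip_width: 0.4
grip_force: 3.0
```

```bash
python3 -m handwheel '[{"x":0,"y":-0.1,"z":0,"rx":0,"ry":0,"rz":0,"jaw":0},{"x":0,"y":-0.15,"z":0,"rx":0,"ry":0,"rz":0,"jaw":0},{"x":0,"y":-0.15,"z":0,"rx":0,"ry":0,"rz":0,"jaw":0},{"x":0,"y":-0.15,"z":0,"rx":0,"ry":0,"rz":0,"jaw":0}]' 20
```

```text
time: 12.6
ee_pos: [500.2, -4.6, 113.4]
tool_rot: [[0.033, 0.999, 0.016], [0.999, -0.033, -0.0], [0.0, 0.016, -1.0]]
force: [14.3, -1.2, -0.2]
grip_width: 0.6
grip_force: 5.6
```

The force rises while the hand stays put, so the bin is at its stop. Back off, lift out and look.

```bash
python3 -m handwheel '[{"x":0,"y":0.2,"z":0,"rx":0,"ry":0,"rz":0,"jaw":0},{"x":0,"y":0.8,"z":0,"rx":0,"ry":0,"rz":0,"jaw":0},{"x":0,"y":1.3,"z":0,"rx":0,"ry":0,"rz":0,"jaw":0},{"x":0,"y":1.3,"z":0,"rx":0,"ry":0,"rz":0,"jaw":0},{"x":0,"y":1.3,"z":-1,"rx":0,"ry":0,"rz":0,"jaw":0},{"x":0,"y":1.3,"z":-2.4,"rx":0,"ry":0,"rz":0,"jaw":0},{"x":0,"y":1.3,"z":-3.8,"rx":0,"ry":0,"rz":0,"jaw":0},{"x":0,"y":1.3,"z":-5,"rx":0,"ry":0,"rz":0,"jaw":0},{"x":0,"y":1.3,"z":-5,"rx":0,"ry":0,"rz":0,"jaw":0},{"x":0,"y":1.3,"z":-5,"rx":0,"ry":0,"rz":0,"jaw":0},{"x":0,"y":1.3,"z":-5,"rx":0,"ry":0,"rz":0,"jaw":0},{"x":0,"y":1.3,"z":-5,"rx":0,"ry":0,"rz":0,"jaw":0}]' 20
python3 w.py pics/w4.png
python3 - <<'E'
from h import *
P=np.load('wP.npy')
q=P[:270].reshape(-1,3); q=q[(q[:,2]>80)&(q[:,2]<135)&(q[:,0]<560)&(q[:,1]<60)]
i=q[:,0]<np.percentile(q[:,0],5); print('panel top',len(q),q[i].mean(0).round(1),q[:,0].min().round(1))
d=snap('scene'); cv2.imwrite('pics/s2.png',cv2.resize(d['img'][160:310,210:410,::-1],None,fx=4,fy=4))
E
```

```text
time: 14.1
ee_pos: [543.3, -6.2, 310.6]
tool_rot: [[0.032, 0.999, -0.003], [0.999, -0.032, -0.0], [-0.0, -0.003, -1.0]]
force: [0.2, -1.0, -0.5]
grip_width: 0.3
grip_force: 0.0
14.15 [543.5  -6.2 310.9] [[0.032, 0.999, -0.002], [0.999, -0.032, -0.0], [-0.0, -0.002, -1.0]] [-0.31 -0.59 -0.26]
192 [345, 63, 21, 31, 587] [571.6  81.1 199.5] [580.   91.  204.6] [572.5  81.1] [19.7 15. ] 89.04
192 [548, 155, 78, 67, 3879] [747.4  -3.3 202.8] [775.9  20.4 206.8] [750.   -4.8] [49.4 49.9] 41.02
192 [443, 274, 17, 24, 188] [652.8 -82.2 202.3] [657.8 -77.9 207.6] [655.3 -84.9] [ 7.9 15.6] 34.42
160 [315, 67, 23, 28, 494] [552.5  81.4 165. ] [560.9  91.6 169.9] [552.5  81.5] [16.9 20.4] 0.77
160 [431, 130, 40, 15, 420] [656.8  33.1 160.8] [672.8  39.7 162.5] [656.9  33.4] [11.8 32. ] 88.32
160 [525, 149, 47, 56, 425] [732.1   2.7 165.2] [758.3  20.5 170. ] [737.    1.7] [51.  22.4] 63.97
160 [427, 174, 38, 14, 381] [655.4  -4.5 160.8] [671.8   2.  162.8] [655.7  -4.5] [11.9 32.2] 87.95
146 [292, 69, 14, 26, 251] [529.4  82.1 149.2] [535.4  92.2 152. ] [529.5  82.3] [19.9 11.3] 87.47
146 [516, 147, 41, 52, 219] [732.    2.7 149.1] [756.8  20.6 152. ] [736.6   1.5] [50.4 21. ] 64.98
panel top 5819 [478.9 -55.  123.3] 476.0
```

View pics/s2.png

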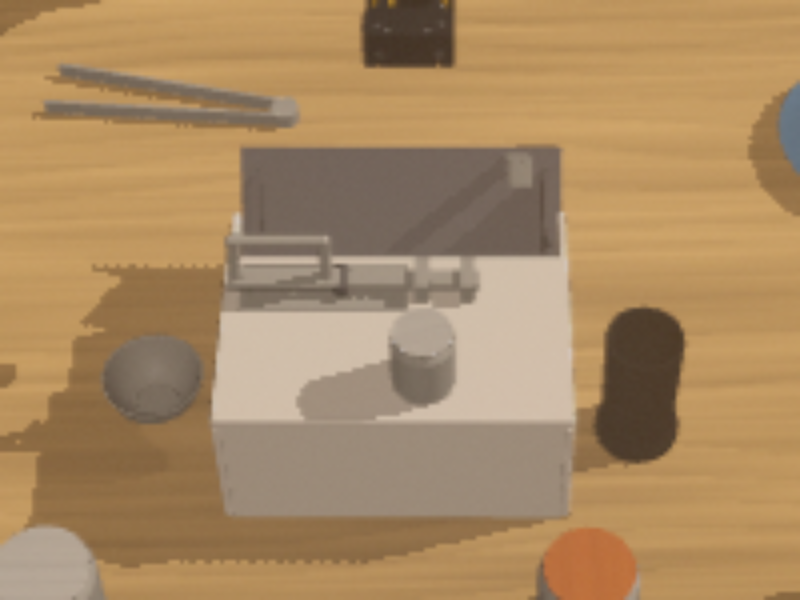

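The panel's top edge is at x 479, z 123, 78 mm out (about 0.60 rad). The bow lies flat at (280,265), fully back, and the bystanders stand where they were. Hand in.

```bash
python3 -c "from workcell import ctrl; print(ctrl.hand_in())"
```

```text
the job is handed in; nothing more can be done
None
```

The bin is tipped out to about 0.60 rad, with the bolt fully back (50 mm), its handle flat, the bystanders unmoved in the last view and the robot clear; I handed the job in at about 14 s, and the hand-in gave no verdict.

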